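# Find the full sugar tin

### The arm

A 6-joint arm with a two-finger parallel gripper is mounted at the origin on the work surface. World frame = base frame: x ahead of the robot, y to its left, z up, the work surface at z = 0. Lengths are in mm, angles in rad, forces in N, time in s.
With the tool pointing down it reaches from about 275 to 825 mm from the base axis. Payload 5.2 kg.
Tool frame: the origin (TCP) lies at the very end of the fingers, on their centre line; the grasp point (between the pads) lies 19 mm behind it; z points along the fingers, y is the direction in which the jaws open and shut (so a half turn about z gives the same grasp; the last joint's range is limited). The gripper opens to 93 mm and grips with 3 to 60 N. Pads are 15 mm wide; open, the fingers measure 128 mm over their backs; the gripper's body (75 mm by 188 mm) begins 65 mm behind the grasp point.
Start: joints at [-1.524, 0.259, 1.535, -0, 1.348, -0.203], TCP at [135.987, -532.928, 218.653] pointing down, gripper open.
Joint ranges: [-3.14, 3.14], [-0.91, 2.08], [0.19, 2.58], [-1.22, 4.36], [0.22, 2.71], [-3.12, 3.12]. Speed limits (rad/s): [2.57, 2.57, 3.14, 3.14, 3.14, 3.14].

### API

Orientations are given as [roll, pitch, yaw] about the fixed x, y, z axes, in that order (R = Rz(yaw) Ry(pitch) Rx(roll)).
In Python, from bench import robot gives the robot as it stands. The module is installed in compiled form; this text tells all that it offers. Calls block until the motion is done:
- robot.move_ptp(position, orientation): joint-space move of the TCP to a pose.
- robot.move_linear(position, ori=None, speed=150, f_stop=None): straight line of the TCP; ori=None keeps the orientation; speed is the mean speed in mm/s. With f_stop (N) it stops when the force on the tool has changed by that much, and returns True; else False.
- robot.move_j(angles): joint-space move.
- robot.move_gripper(opening): opening from 0.0 (shut) to 1.0 (fully open); the grip force is fixed at half the most; returns when the fingers have stopped.
- robot.sleep(seconds).
- robot.inverse_kinematics(position, orientation): joint angles nearest the present ones, or None.
- robot.get_image(name): name is "scene" or "top" or "wrist"; returns a dict with "img" (480x640x3 uint8, blue, green, red), "fovy" (degrees; the focal length in pixels is half the picture's height over the tangent of half this angle, whatever the lens; pixels are square), "cx", "cy" (the principal point, pixels), "eye" and "orientation" of the camera in the world. Camera axes: x right, y down, z forward; pixel columns grow to the right and rows downward; lengths in mm; the calibration is good to about 2 mm. A picture is of the moment at which its call begins. There is no depth.
A pose or a line that the arm cannot do raises robot.MotionError and nothing moves.
- robot.hand_in(): hands the job in, once; it reports no verdict.
Readings, each from a call of its own:
- robot.current_t(): time.
- robot.current_qpos(): joint angles.
- robot.current_joint_vel(): joint speeds.
- robot.current_joint_efforts(): joint torques, N m.
- robot.current_tcp_pos(): TCP position.
- robot.current_eef_rot(): TCP orientation.
- robot.current_contact_force(): force on the tool from outside, world axes, zero at the start.
- robot.current_ft_torque(): the same for the moment, N m.
- robot.current_gripper_width(): opening from 0.0 (shut) to 1.0 (fully open).
Only numpy, scipy, OpenCV 4.12 (cv2) and the standard library are available. Lean on these libraries where they do the work, as an engineer would, in place of code of your own. Each camera call takes 0.05 s, during which the arm holds its last target.

### The job

Heft the three closed sugar tins to find the fullest. Stand the two emptier ones upright on the serving tray, ready to go for refilling, and finish while holding the fullest one up, upright and still, with its bottom at least 15 cm above the table. Set the tins down without dropping or tipping them, and leave the mug, the phone and the scissors where they are.

Things in the scene. Friction and masses are not known exactly. Their poses are not given: they have to be found in the camera images.
- tin_1_center (a point): centre of a closed square sugar tin (cream, green band, steel lid), 64 x 64 mm, 90 mm tall, 45 mm above its underside; x, y square to its sides, z up. Grip any two opposite sides from above. The tins look alike, any may be the fullest; each weighs 0.15 to 0.5 kg in all, the fullest at least 0.13 kg more than the others. Contents shift up to 2 mm inside
- tin_2_center (a point): centre of a closed square sugar tin (cream, green band, steel lid), 64 x 64 mm, 90 mm tall, 45 mm above its underside; x, y square to its sides, z up. Grip any two opposite sides from above. The tins look alike, any may be the fullest; each weighs 0.15 to 0.5 kg in all, the fullest at least 0.13 kg more than the others. Contents shift up to 2 mm inside
- tin_3_center (a point): centre of a closed square sugar tin (cream, green band, steel lid), 64 x 64 mm, 90 mm tall, 45 mm above its underside; x, y square to its sides, z up. Grip any two opposite sides from above. The tins look alike, any may be the fullest; each weighs 0.15 to 0.5 kg in all, the fullest at least 0.13 kg more than the others. Contents shift up to 2 mm inside
- tin_1: the same tin 1; origin at the centre of its underside, axes as for its centre point
- tin_2: the same tin 2; origin at the centre of its underside, axes as for its centre point
- tin_3: the same tin 3; origin at the centre of its underside, axes as for its centre point
- tray: dark wooden serving tray with a grey lining, 220 mm along its x and 320 mm along its y, with a small steel handle beyond each y end (26 mm more); stands fast on the table. Floor 8 mm above the table, 200 x 300 mm inside; the rim is 10 mm thick and its top 22 mm above the table. Origin at the centre of its underside (table height)
- mug: blue mug, 76 mm across and 95 mm tall, with a handle to its +y side that stands out about 30 mm, standing among the tins, loose, to be left alone; origin at the centre of its underside
- phone: grey phone lying face up, 72 x 148 x 9 mm (long along its y), loose, to be left alone; origin at the centre of its underside
- scissors: scissors with black rings lying flat, about 170 mm long along their x (blades to +x), 85 mm wide over the rings and 12 mm high, loose, to be left alone; origin under the pivot
There are look-alikes about, which are no part of the job. What is shaped like the tin_2 but pink or yellow is not meant.

How it is judged (in metres and radians):
At the end, for the whole second after the job is handed in: the fullest tin is held by the fingers alone, its centre more than 185 mm above the table (its bottom more than 140 mm), tilted less than 0.2 rad and still; the other two stand flat on the tray's floor inside its rim (tilt under 0.08 rad), at rest and not touched by the robot (((distance between tin_1_center and sugar_full_c0 below 0.03 m and height (world z) of tin_1_center above 0.185 m and angle between tin_1_center's own z axis and vertical below 0.2 rad and linear speed of tin_1 below 0.04 m/s and contact force between the fingers and tin_1 above 1 N and contact force between tin_1 and tray below 0.1 N and contact force between tin_1 and mug below 0.1 N and contact force between tin_1 and tin_2 below 0.1 N and contact force between tin_1 and tin_3 below 0.1 N and (x of tin_2_center in the frame of tray between -0.08 and 0.08 m and y of tin_2_center in the frame of tray between -0.13 and 0.13 m and z of tin_2_center in the frame of tray between 0.045 and 0.06 m and angle between tin_2_center's own z axis and vertical below 0.08 rad and linear speed of tin_2 below 0.03 m/s and contact force between each of the arm, the fingers and tin_2 below 0.05 N) and (x of tin_3_center in the frame of tray between -0.08 and 0.08 m and y of tin_3_center in the frame of tray between -0.13 and 0.13 m and z of tin_3_center in the frame of tray between 0.045 and 0.06 m and angle between tin_3_center's own z axis and vertical below 0.08 rad and linear speed of tin_3 below 0.03 m/s and contact force between each of the arm, the fingers and tin_3 below 0.05 N)) or (distance between tin_2_center and sugar_full_c0 below 0.03 m and height (world z) of tin_2_center above 0.185 m and angle between tin_2_center's own z axis and vertical below 0.2 rad and linear speed of tin_2 below 0.04 m/s and contact force between the fingers and tin_2 above 1 N and contact force between tin_2 and tray below 0.1 N and contact force between tin_2 and mug below 0.1 N and contact force between tin_2 and tin_1 below 0.1 N and contact force between tin_2 and tin_3 below 0.1 N and (x of tin_1_center in the frame of tray between -0.08 and 0.08 m and y of tin_1_center in the frame of tray between -0.13 and 0.13 m and z of tin_1_center in the frame of tray between 0.045 and 0.06 m and angle between tin_1_center's own z axis and vertical below 0.08 rad and linear speed of tin_1 below 0.03 m/s and contact force between each of the arm, the fingers and tin_1 below 0.05 N) and (x of tin_3_center in the frame of tray between -0.08 and 0.08 m and y of tin_3_center in the frame of tray between -0.13 and 0.13 m and z of tin_3_center in the frame of tray between 0.045 and 0.06 m and angle between tin_3_center's own z axis and vertical below 0.08 rad and linear speed of tin_3 below 0.03 m/s and contact force between each of the arm, the fingers and tin_3 below 0.05 N)) or (distance between tin_3_center and sugar_full_c0 below 0.03 m and height (world z) of tin_3_center above 0.185 m and angle between tin_3_center's own z axis and vertical below 0.2 rad and linear speed of tin_3 below 0.04 m/s and contact force between the fingers and tin_3 above 1 N and contact force between tin_3 and tray below 0.1 N and contact force between tin_3 and mug below 0.1 N and contact force between tin_3 and tin_1 below 0.1 N and contact force between tin_3 and tin_2 below 0.1 N and (x of tin_1_center in the frame of tray between -0.08 and 0.08 m and y of tin_1_center in the frame of tray between -0.13 and 0.13 m and z of tin_1_center in the frame of tray between 0.045 and 0.06 m and angle between tin_1_center's own z axis and vertical below 0.08 rad and linear speed of tin_1 below 0.03 m/s and contact force between each of the arm, the fingers and tin_1 below 0.05 N) and (x of tin_2_center in the frame of tray between -0.08 and 0.08 m and y of tin_2_center in the frame of tray between -0.13 and 0.13 m and z of tin_2_center in the frame of tray between 0.045 and 0.06 m and angle between tin_2_center's own z axis and vertical below 0.08 rad and linear speed of tin_2 below 0.03 m/s and contact force between each of the arm, the fingers and tin_2 below 0.05 N)))); the arm keeps its last pose, push and grip.
It fails at once if the mug is shifted by more than 25 mm or tipped over (distance of mug from where it was at the start of the episode above 0.025 m or angle between mug's own z axis and vertical above 0.5 rad).
It fails at once if the phone is shifted by more than 25 mm (distance of phone from where it was at the start of the episode above 0.025 m).
It fails at once if the scissors is shifted by more than 25 mm (distance of scissors from where it was at the start of the episode above 0.025 m).
It fails at once if a tin is tipped over (angle between any of tin_1_center, tin_2_center, tin_3_center's own z axis and vertical above 0.6 rad).
It fails at once if a tin is dropped (falls free of the fingers faster than 0.7 m/s) ((linear speed of tin_1 above 0.7 m/s and contact force between the fingers and tin_1 below 0.05 N) or (linear speed of tin_2 above 0.7 m/s and contact force between the fingers and tin_2 below 0.05 N) or (linear speed of tin_3 above 0.7 m/s and contact force between the fingers and tin_3 below 0.05 N)).
It also fails if it takes over 72 s, if anything falls off the work surface, if the arm or the gripper's body presses on something with over 40 N, if the wrist force passes 120 N, or if a joint passes its speed limit or range.

## Working session

There is one attempt and no reset: what is moved stays moved. The work goes in short steps, each a Python script; the robot and the scene stay as the last script left them, time stands still between calls to the robot, and variables do not carry over. Pictures are saved under pics/ and viewed, and the job is handed in when it is done.

```bash
mkdir -p pics; python3 - <<'E'
from bench import robot
import cv2
for n in ("scene","top","wrist"):
    d=robot.get_image(n); cv2.imwrite(f"pics/{n}0.png",d["img"]); print(n,d["fovy"],d["cx"],d["cy"],d["eye"],d["orientation"])
print(robot.current_t(),robot.current_eef_rot(),robot.current_contact_force())
E
```

```text
scene 54.187307517329984 315.70903328201024 234.70160682941307 [856.24287145 482.06044381 811.65528327] [-2.58267804  0.01132473  2.56631545]
top 44.98985681970932 320.50347373567206 240.93926642234837 [ 450.27335753  115.14135152 1165.65470347] [-2.99732316 -0.00756473 -1.60011032]
wrist 61.766446389702146 317.4495288222495 241.34977605255636 [ 213.62791007 -512.81832371  383.18957736] [ 2.84707717e+00  1.63347576e-03 -1.32119227e+00]
0.15 [-3.14022462e+00 -3.10231709e-04  2.49797869e-01] [0.13821086 0.95765283 0.43256406]
```

View pics/top0.png

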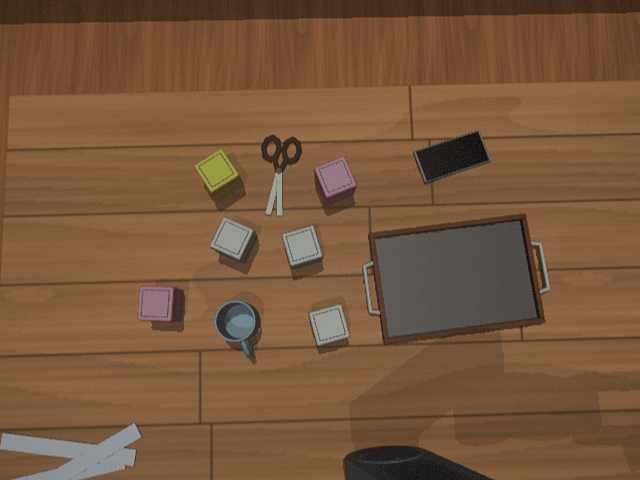

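View pics/scene0.png

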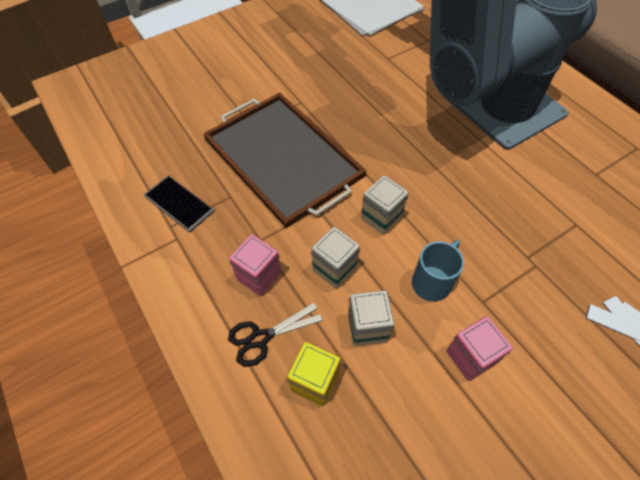

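The top view shows the candidates. The cream tins are at (233,239), (302,246) and (329,325). The look-alikes are yellow at (217,171) and pink at (336,178) and (157,304). The mug is at (238,322), the scissors at (280,170), the phone at (452,157) and the tray at (457,279). The description says cream with a green band, so I choose the three cream ones. Next I'll measure them and check a close crop.

```bash
cat > h.py <<'E'
from bench import robot
import cv2, numpy as np
from scipy.spatial.transform import Rotation as R
def ray(d,u,v,z):
    f=240/np.tan(np.radians(d["fovy"])/2)
    r=R.from_euler("xyz",d["orientation"]).apply([(u-d["cx"])/f,(v-d["cy"])/f,1.])
    e=np.array(d["eye"]); return e+r*(z-e[2])/r[2]
def project(d,p):
    f=240/np.tan(np.radians(d["fovy"])/2)
    q=R.from_euler("xyz",d["orientation"]).inv().apply(np.array(p)-d["eye"]); return d["cx"]+f*q[0]/q[2], d["cy"]+f*q[1]/q[2]
def quads(d,mask,z,amin=300):
    out=[]
    for c in cv2.findContours(mask,cv2.RETR_EXTERNAL,cv2.CHAIN_APPROX_NONE)[0]:
        if cv2.contourArea(c)<amin: continue
        h=cv2.convexHull(c)
        w=np.array([ray(d,*p[0],z)[:2] for p in h],np.float32)
        (cx,cy),(a,b),ang=cv2.minAreaRect(w); m=cv2.moments(c)
        out.append((m["m10"]/m["m00"],m["m01"]/m["m00"],cx,cy,a,b,ang))
    return out
E
python3 - <<'E'
from h import *
np.set_printoptions(precision=1,suppress=True)
for n in ("top","scene"):
    d=robot.get_image(n); hsv=cv2.cvtColor(d["img"],cv2.COLOR_BGR2HSV)
    if n=="top":
        for p in [(233,239),(302,246),(329,325),(312,263),(233,255),(457,279)]: print(p,hsv[p[1],p[0]])
    m=((hsv[...,1]<60)&(hsv[...,2]>130)).astype(np.uint8)*255
    m=cv2.morphologyEx(m,cv2.MORPH_CLOSE,np.ones((5,5)))
    for q in quads(d,m,90): print(n,np.array(q))
    t=((hsv[...,1]<70)&(hsv[...,2]<120)&(hsv[...,2]>50)).astype(np.uint8)*255
    for q in quads(d,t,8,5000): print(n,"tray",np.array(q))
d=robot.get_image("top");s=robot.get_image("scene")
a=cv2.resize(d["img"][200:360,190:370],None,fx=3,fy=3,interpolation=cv2.INTER_CUBIC)
b=cv2.resize(s["img"][160:360,300:500],None,fx=2.4,fy=2.4,interpolation=cv2.INTER_CUBIC)
b=b[:480,:260] if 0 else cv2.resize(b,(256,256)); 
o=np.zeros((480,800,3),np.uint8);o[:480,:540]=a;o[:256,540:796]=b
cv2.imwrite("pics/crop1.png",o)
E
```

```text
(233, 239) [ 39  21 160]
(302, 246) [ 43  15 156]
(329, 325) [ 48  16 158]
(312, 263) [18 60 55]
(233, 255) [ 43  14 132]
(457, 279) [15 24 84]
top [ 78.3 454.2 236.4 557.3  89.1 248.    3. ]
top [328.8 324.3 451.3  91.6  59.8  60.7  14. ]
top [156.5 303.7 499.3 410.7  56.5  54.9  87.3]
top [301.6 245.  600.1 138.   61.6  60.1  14.5]
top [231.1 237.6 617.3 269.9  60.4  60.   63.6]
top [275.6 195.1 698.9 188.8  28.3  81.5  88.9]
top [334.9 176.1 730.9  71.5  57.2  56.5  20.6]
top tray [ 454.4  278.5  536.8 -165.   199.6  298.4    5.6]
scene [297.8 320.1 733.7 218.2  32.1  78.   79.4]
scene [617.1 317.  291.2 496.6  64.8  84.   24.3]
scene [371.4 309.8 619.8 271.   62.2  62.5  64. ]
scene [335.3 247.1 602.2 139.1  62.5  61.5  14.6]
scene [385.8 193.  453.7  93.   62.4  62.   13.6]
scene [532.  124.2  82.2 119.1 182.4  37.2   1.7]
scene [ 372.9   12.2  138.4 -372.5  144.3  260.7   56. ]
scene [ 177.3   14.9  523.4 -670.1  279.   116.2    0.1]
scene tray [ 283.7  156.9  535.3 -170.2  195.7  294.2    5.5]
scene tray [ 512.6   33.4 -201.4 -147.1  406.2  510.9   56. ]
```

View pics/crop1.png

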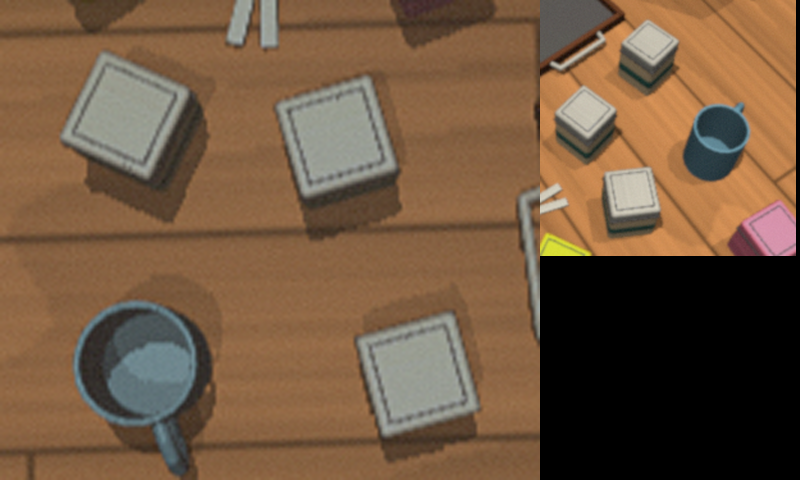

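The crop confirms three cream tins with green bands, and the top and scene views agree to about 2 mm. The lids measure 60–62 mm and the tray floor 199.6 x 298.4 mm. That gives tin A (452,92) at 14°, tin B (601,138.5) at 14.5°, tin C (618.5,270.5) at 64° and the tray at (536,-167), x axis at 5.6°. Next I'll pick and weigh A and put it on the tray.

```bash
cat >> h.py <<'E'
ZG=44.
T0=np.array([536.,-167.]); TA=np.radians(5.6)
def down(jaw_deg): return [np.pi,0,np.radians(jaw_deg+90)]
def force(n=25):
    v=[]
    for _ in range(n): robot.sleep(0.02); v.append(robot.current_contact_force())
    return np.mean(v,0),np.std(v,0)
def pick(x,y,jaw,zt=ZG,zup=200.):
    robot.move_ptp([x,y,zup],down(jaw)); robot.sleep(.3)
    f0,s0=force()
    hit=robot.move_linear([x,y,zt+50],speed=150)
    hit=robot.move_linear([x,y,zt],speed=80,f_stop=6)
    print("hit",hit,robot.current_tcp_pos())
    if hit: return None
    robot.move_gripper(0.); print("width",robot.current_gripper_width()*93)
    robot.move_linear([x,y,zt+15],speed=40); robot.move_linear([x,y,zup],speed=120)
    robot.sleep(.5); f1,s1=force()
    print("f0",f0,s0,"f1",f1,s1,"MASS",(f0-f1)[2]/9.81,"width",robot.current_gripper_width()*93,"t",robot.current_t())
def place(ly,off=8,zup=200.,lx=0.,zt=ZG):
    c,s=np.cos(TA),np.sin(TA); x,y=T0+[c*lx-s*ly,s*lx+c*ly]
    robot.move_linear([x,y,zup],down(5.6),speed=180)
    robot.move_linear([x,y,zt+off+12],speed=130)
    hit=robot.move_linear([x,y,zt+off-4],speed=20,f_stop=3)
    print("touch",hit,robot.current_tcp_pos())
    robot.sleep(.2); robot.move_gripper(1.); robot.sleep(.2)
    robot.move_linear([x,y,zup],speed=150); print("t",robot.current_t())
E
python3 - <<'E'
from h import *
np.set_printoptions(precision=2,suppress=True)
d=robot.get_image("top"); print("mug",ray(d,237,322,95))
for x,y,j in ((452.5,92.3,14),(601,138.5,14.5),(618.5,270.5,-26)):
    print(robot.inverse_kinematics([x,y,ZG],down(j)))
pick(452.5,92.3,14)
d=robot.get_image("scene"); cv2.imwrite("pics/s1.png",d["img"])
E
```

```text
mug [460.18 259.43  95.  ]
[-0.04  0.31  1.96 -0.    0.87 -0.29]
[ 0.05  0.53  1.58 -0.    1.03 -0.21]
[ 0.25  0.62  1.41 -0.    1.11  0.7 ]
hit False [452.85  92.28  44.31]
width 63.92709707086855
f0 [ 0.02 -0.08 -0.07] [0.42 0.46 0.52] f1 [-0.05 -0.07 -4.12] [0.6  0.43 0.42] MASS 0.4130684986510852 width 63.485412968903255 t 8.575
```

View pics/s1.png

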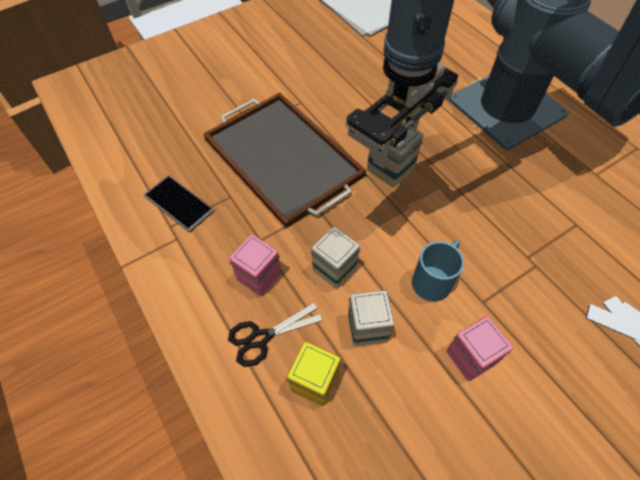

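The scene view shows tin A held upright at about (393,155). It weighs 0.413 kg, so another fullest tin would need at least 0.54 kg, which is over the limit. A should therefore be the fullest. I'll set it back where it stood, then move and weigh B and C.

```bash
python3 - <<'E'
from h import *
np.set_printoptions(precision=2,suppress=True)
x,y=452.5,92.3
robot.move_linear([x,y,ZG+12],speed=130)
print(robot.move_linear([x,y,ZG-4],speed=20,f_stop=3),robot.current_tcp_pos())
robot.sleep(.2);robot.move_gripper(1.);robot.sleep(.2)
robot.move_linear([x,y,200],speed=150)
pick(601,138.5,14.5)
place(-70)
pick(618.5,270.5,-26)
for n in("scene","top"):
    d=robot.get_image(n); cv2.imwrite(f"pics/{n}2.png",d["img"])
E
```

```text
True [452.41  92.27  44.08]
hit False [601.3  138.52  44.16]
width 63.76517487397235
f0 [ 0.01  0.03 -0.06] [0.54 0.49 0.53] f1 [ 0.17 -0.16 -2.46] [0.46 0.38 0.42] MASS 0.24439929887712117 width 63.64816852849903 t 19.1167
touch True [ 542.77 -236.63   52.16]
t 25.4
hit False [618.74 270.55  44.06]
width 63.638367549916765
f0 [-0.18  0.15 -0.11] [0.5  0.42 0.5 ] f1 [-0.01  0.13 -1.87] [0.44 0.6  0.55] MASS 0.17936584275919665 width 63.56040080140761 t 32.95
```

View pics/scene2.png

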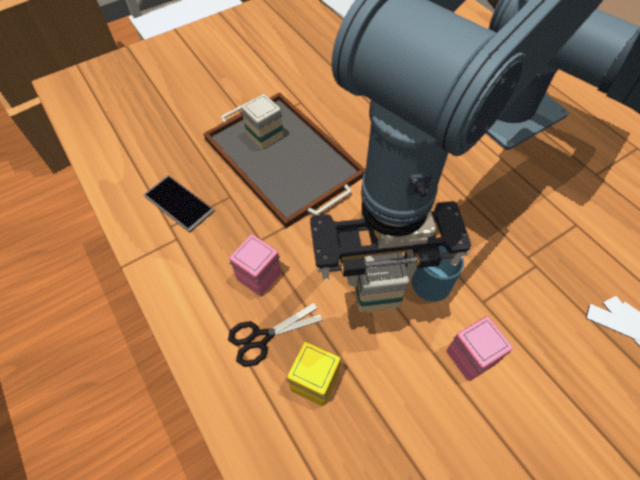

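View pics/top2.png

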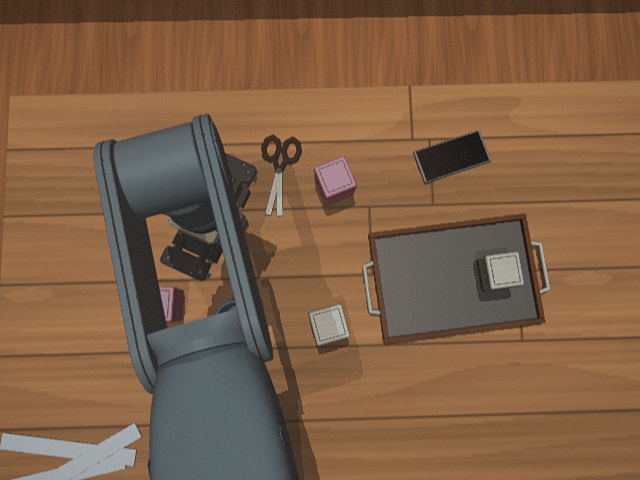

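The masses are B 0.244 kg and C 0.179 kg, so A (0.413) is the fullest by 0.17. The top view shows B upright inside the tray at (504,270), A at (329,325), and the mug, phone and scissors unmoved. I'll place C now, check it, and then lift A.

```bash
python3 - <<'E'
from h import *
np.set_printoptions(precision=2,suppress=True)
place(50)
pick(452.5,92.3,14)
robot.move_linear([452.5,92.3,240],speed=60); robot.sleep(.6)
for n in("scene","top"):
    d=robot.get_image(n); cv2.imwrite(f"pics/{n}3.png",d["img"])
    hsv=cv2.cvtColor(d["img"],cv2.COLOR_BGR2HSV)
    m=((hsv[...,1]<60)&(hsv[...,2]>130)).astype(np.uint8)*255
    m=cv2.morphologyEx(m,cv2.MORPH_CLOSE,np.ones((5,5)))
    for q in quads(d,m,98):
        q=np.array(q); l=q[2:4]-T0; c,s=np.cos(TA),np.sin(TA)
        if max(q[4:6])<85: print(n,q,"tray",c*l[0]+s*l[1],-s*l[0]+c*l[1])
print(robot.current_t(),robot.current_tcp_pos(),robot.current_gripper_width()*93)
E
```

```text
touch True [ 531.04 -117.23   52.18]
t 39.4333
hit False [452.86  92.29  44.32]
width 64.1985367929903
f0 [ 0.09  0.01 -0.13] [0.38 0.6  0.4 ] f1 [ 0.11  0.1  -3.91] [0.45 0.61 0.53] MASS 0.38596098126034734 width 64.0073503728181 t 46.025
scene [297.83 320.12 735.12 221.88  31.04  77.25  80.27] tray 236.1211920697209 367.5956563314452
scene [617.07 317.06 297.63 496.76  64.37  83.26  23.7 ] tray -172.4583954924953 683.8501493265529
scene [ 293.56  139.21  531.47 -117.11   63.77   65.06    5.04] tray 0.36451677595017795 50.08933475497703
top [156.19 303.4  498.86 407.56  54.58  54.81  84.71] tray 19.105559014935416 575.4381737672861
top [ 440.76  278.04  529.63 -117.56   60.07   61.04    5.49] tray -1.5113284517198071 49.82590698916692
top [ 504.4   269.85  541.42 -236.53   59.87   60.86    6.15] tray -1.3916356755920418 -69.72470878027463
top [275.5  195.17 696.99 188.3   28.11  80.9   88.88] tray 194.8900189918533 337.89616268153105
top [334.99 176.17 728.74  72.02  56.69  56.59  21.05] tray 215.14072887836682 219.07637957908332
47.5417 [452.5   92.3  240.01] 63.88355723541463
```

View pics/scene3.png

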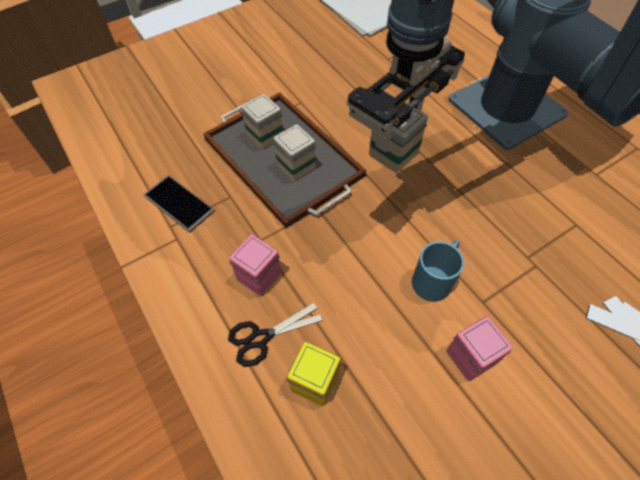

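View pics/top3.png

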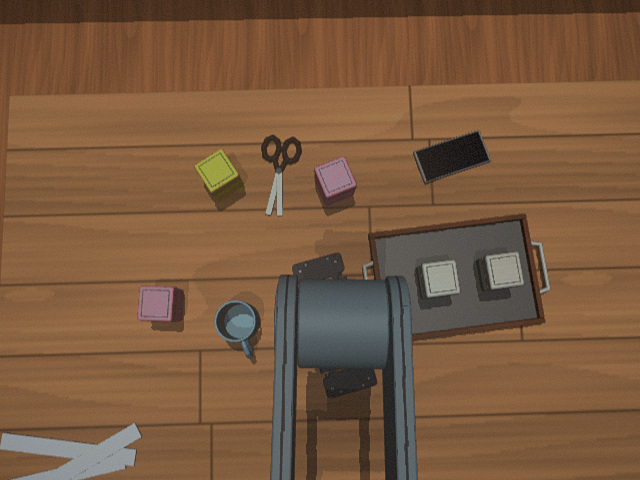

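The scene view shows two tins upright on the tray at (263,118) and (296,150), and A held upright at (397,140). The mug, phone and scissors are unmoved. The tray tins sit at local (-1,50) and (-1,-70), well inside the rim. I'll hand in now.

```bash
python3 -c "
from bench import robot
import numpy as np
print(np.abs(robot.current_joint_vel()).max(),robot.current_t()); robot.hand_in()"
```

```text
0.0006733145136915172 47.5417
the job is handed in; nothing more can be done
```

I hefted all three tins and handed the job in at 47.5 s. The fullest tin was held up and the two emptier ones stood on the tray; the hand-in gave no verdict.

- **Weights:** the tin nearest the base read 0.41 kg on the first lift and 0.39 kg on the second, a difference within the sensor noise. The other two read 0.24 and 0.18 kg, so the fullest is clear by about 0.14 to 0.17 kg.
- **Tray:** the emptier tins stand upright at about (-1, 50) and (-1, -70) mm from the tray's centre, well inside the rim. Both were set down under light contact and released before the arm lifted away.
- **Held tin:** it is upright and still, with its bottom about 196 mm above the table. The jaw width reads 64 mm, which matches the tin.
- **Mug, phone and scissors:** they are in the same places in the pictures from before and after.

No check failed. The one gap is that the arm hid the held tin from the top camera, so its uprightness was checked only in the scene view.

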